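# Turn the soup pot's lid onto its pin and press it home

### The job

The soup pot's lid stands up on its seal because it is turned the wrong way. With a fingertip, push the lid round by its knobs until the notch in the lid's edge is over the upright pin on the side of the pot, and only then press the lid down fully home, so that it lies flat on the pot's rim with the pin in the notch. Nothing needs grasping: do not lift or tip the lid, and leave everything else on the table where it is.

Things in the scene. Friction and masses are not known exactly. Their poses are not given: they have to be found in the camera images.
- pot_mouth (a point): Centre of the soup pot's rim, at the rim's height (104 mm above the pot's foot). The pot is a plain steel cylinder 132 mm wide that stands fast (it cannot be moved) on a wooden board 18 mm thick; its x axis points from the centre towards the pin. A fixed steel stem 12 mm thick rises on its axis, through the lid's centre hole, to 22 mm above the rim.
- pin (a point): Tip of the locating pin: an upright steel pin 8 mm thick with a tapered tip, on a small ear that juts from the side of the pot (20 mm wide; its outer end, 82 to 88 mm from the pot's axis, is turned up to a tab that stands 16 mm above the rim, clear of the lid, and marks the pin's side). The pin's axis is 68 mm from the pot's axis; its tip is 6 mm above the pot's rim, 2 mm below the underside of the raised lid.
- lid: The lid: a loose flat steel disc 140 mm wide, 5 mm thick, 0.28 to 0.46 kg, with a 14 mm centre hole round the stem. Origin at the centre of its underside, z up, x towards its notch. At the start it lies level 8 mm above the pot's rim on the seal and can be turned either way without end; it needs about 2 to 6 N at a knob and stays where it is left. Home, its underside lies on the rim.
- notch (a point): The lid's only notch, a slot 15 mm wide cut 8.5 mm into its edge; this point lies midway between its sides, 68 mm from the lid's centre, at the height of the lid's underside. The pin enters when this point is within about 3 mm of the pin's axis as seen from above.
- knob_a (a point): Centre of the top of one of the lid's two upright black finger knobs: round, 14 mm wide, 16 mm tall above the lid's top, 42 mm from the lid's centre, a quarter turn counter-clockwise (seen from above) from the notch.
- knob_b (a point): Centre of the top of the other finger knob: the same, a quarter turn clockwise from the notch.
- seal (a joint): How far the black seal ring (114 mm wide, under the lid, in the pot's mouth) has been pushed down, m: 0 at the start, 0.008 with the lid home. It carries the lid level, slides down stiffly under about 4 to 7 N on the lid's top and stays where it is left. If it has been pushed down by 5 mm or more before the notch was over the pin, the job is spoilt.
- jar: Bystander, to be left alone: amber glass jar, 54 mm wide, 75 mm tall, on the wooden board. Origin at the centre of its underside.
- mug: Bystander, to be left alone: white mug, 68 mm wide, 80 mm tall, on the wooden board. Origin at the centre of its underside.
- apple: Bystander, to be left alone: green apple, 70 mm wide, on the wooden board. Origin at the centre of its underside.
- roll: Bystander, to be left alone: bread roll, 84 mm wide, 45 mm tall, on the wooden board. Origin at the centre of its underside.
- spoon: Bystander, to be left alone: wooden spoon, 170 mm long, on the wooden board. Origin at the centre of its underside.
- carton: Bystander, to be left alone: milk carton, 70 x 70 x 170 mm, on the table. Origin at the centre of its underside.
- bottle: Bystander, to be left alone: green glass bottle, 66 mm wide, 190 mm tall, on the table. Origin at the centre of its underside.
Mind the look-alikes: they are no part of the job. Several things have the shape of the lid; the one meant has the colours described above.

How it is judged:
By the outcome, as a careful person would: the job done as asked, in the order asked, and still so for the second after the job is handed in, with the robot touching nothing.
It also fails if it takes over 64 s, if anything falls off the work surface, if the arm or the gripper's body presses on something with over 40 N, if the wrist force passes 120 N, or if a joint passes its speed limit or range.

### The arm

A 6-joint arm with a two-finger parallel gripper is mounted at the origin on the work surface. World frame = base frame: x ahead of the robot, y to its left, z up, the work surface at z = 0. Lengths are in m, angles in rad, forces in N, time in s.
With the tool pointing down it reaches from about 0.35 to 0.775 m from the base axis. Payload 7.3 kg.
Tool frame: the origin (TCP) lies between the finger pads; the fingertips stand 8 mm ahead of it and the grasp point (between the pads) lies 11 mm behind it (robot.nose_length is the distance from the TCP to the fingertips, in m); z points along the fingers, y is the line along which they close (so a half turn about z gives the same grasp; the last joint's range is limited). The gripper opens to 92 mm and grips with 3 to 60 N. Pads are 19 mm wide; open, the fingers measure 130 mm over their backs; the gripper's body (75 mm by 190 mm) begins 47 mm behind the grasp point.
Start: joints at [-1.299, 0.342, 1.524, -0, 1.275, -0.146], TCP at [0.213, -0.48, 0.235] pointing down, gripper open.
Joint ranges: [-2.53, 2.53], [-0.77, 2.02], [0.04, 2.7], [-1, 4.14], [0.28, 2.66], [-3.11, 3.11]. Speed limits (rad/s): [2.57, 2.57, 3.14, 3.14, 3.14, 3.14].

### API

Orientations are given as [roll, pitch, yaw] about the fixed x, y, z axes, in that order (R = Rz(yaw) Ry(pitch) Rx(roll)).
In Python, from cell import robot gives the robot as it stands. The module is installed in compiled form; this text tells all that it offers.
- The arm moves only by the shell command python3 -m jog 'ROWS' [FORCE]. ROWS is JSON, a list that holds one entry, the list of rows, each a list of 5 numbers: the gripper's target within -1 to 1 (fully open at 1, half-way at 0, shut at -1), then the shift along the tool's x, y, z in m, then the turn about the tool's z in rad. A call has 1 to 5 rows; each row is the pose to reach, as a shift and turn from the pose commanded when the call began, along the tool's axes at that moment; what a row does not reach only later rows make up. A row lasts 1/12 s, in which the tool goes at most 41.7 mm and 7.16 degrees, less where a joint would pass 70% of its speed; a pose out of reach is approached as far as the arm can. A call with a gripper value outside its range is refused whole. The fingers move at their own pace and stop on an object; FORCE is the grip in N (left out, the last holds). Time passes only in rows, so rows that repeat a pose let the fingers close. It gives the time, the measured TCP pose, the force, the opening and the grip force at its end, in the units of the state.
- robot.observe(): the state, without advancing time (a new reading comes with each control period).
- robot.read_camera(name): name is "scene" or "top"; returns the picture (384x512x3 uint8, red, green, blue); there is no depth.
- robot.camera_model(name): a dict with "camera_matrix" (3x3 intrinsics, pixels), "dist_coeffs" ([k1, k2, p1, p2, k3] as OpenCV has them; the pictures are not rectified), "position" and "attitude" of the camera in the world. Camera axes: x right, y down, z forward; pixel columns grow to the right and rows downward; lengths in m; the calibration is good to about 2 mm. A picture is of the moment at which its call begins. camera_model takes no time and is no camera call.
- robot.hand_in(): hands the job in; it is judged then, once.
The state is a dict: "time": time; "qpos": joint angles; "qvel": joint speeds; "joint_efforts": joint torques, N m; "tool_pos": TCP position; "tool_rot": TCP orientation; "contact_force": force on the tool from outside, world axes, zero at the start; "torque": the same for the moment, N m; "opening": finger opening in m; "grip_force": force on a finger pad.
Only numpy, scipy, OpenCV 4.12 (cv2) and the standard library are available. Lean on these libraries where they do the work, as an engineer would, in place of code of your own. Each camera call takes 0.05 s, during which the arm holds its last target. There are 200 camera calls.

## Working session

There is one attempt and no reset: what is moved stays moved. The work goes in short steps, Python scripts to look and compute and a shell command to move; the robot and the scene stay as the last step left them, time stands still between calls to the robot, and variables do not carry over. Pictures are saved under pics/ and viewed, at most 10 in all, crops included, and the job is handed in when it is done.

```bash
mkdir -p pics
cat > h.py <<'E'
import numpy as np, cv2, json
from scipy.spatial.transform import Rotation as R
from cell import robot
def cam(n):
    m=robot.camera_model(n); K=np.array(m["camera_matrix"],float); d=np.array(m["dist_coeffs"],float)
    a=np.array(m["attitude"],float)
    Rm=a if a.shape==(3,3) else R.from_euler('xyz',a).as_matrix()
    return K,d,Rm,np.array(m["position"],float)
def ray(n,uv,z):
    K,d,Rm,p=cam(n); q=cv2.undistortPoints(np.array(uv,float).reshape(-1,1,2),K,d).reshape(-1,2)
    v=np.c_[q,np.ones(len(q))]@Rm.T
    return p+v*((z-p[2])/v[:,2])[:,None]
def proj(n,P):
    K,d,Rm,p=cam(n); return cv2.projectPoints((np.array(P,float).reshape(-1,3)-p)@Rm,np.zeros(3),np.zeros(3),K,d)[0].reshape(-1,2)
def snap(n,f):
    im=robot.read_camera(n); cv2.imwrite('pics/'+f,im[:,:,::-1]); return im
E
python3 - <<'E'
from h import *
for n in("scene","top"):
    snap(n,n+"0.png"); print(n,robot.camera_model(n))
print(robot.observe())
E
```

```text
scene {'camera_matrix': array([[369.0513502 ,   0.        , 251.6313128 ],
       [  0.        , 369.0513502 , 187.04826008],
       [  0.        ,   0.        ,   1.        ]]), 'dist_coeffs': array([-0.09733629,  0.        ,  0.        ,  0.        ,  0.        ]), 'position': array([1.24033926, 0.4738677 , 1.09536024]), 'attitude': array([-2.42027363,  0.01951688,  2.15436527])}
top {'camera_matrix': array([[422.77588962,   0.        , 254.02621295],
       [  0.        , 422.77588962, 189.1196478 ],
       [  0.        ,   0.        ,   1.        ]]), 'dist_coeffs': array([-0.09366547,  0.        ,  0.        ,  0.        ,  0.        ]), 'position': array([ 0.44804065, -0.02741174,  1.26346015]), 'attitude': array([-3.10069618,  0.01059274, -1.57868923])}
{'time': 0.1, 'qpos': array([-1.29899810e+00,  3.42637315e-01,  1.52492743e+00, -7.38537301e-06,
        1.27541328e+00, -1.45998584e-01]), 'qvel': array([ 0.00023657, -0.001409  , -0.00416873, -0.00139841, -0.00078168,
        0.00041087]), 'joint_efforts': array([ 2.11248647e-03, -4.32004094e+01, -2.44693172e+01,  7.19942339e-02,
        5.25995472e-02, -3.97578367e-05]), 'tool_pos': array([ 0.21293894, -0.4794834 ,  0.23412055]), 'tool_rot': array([-3.14022098e+00, -1.94558337e-04,  4.17798837e-01]), 'contact_force': array([0.14811774, 0.84234748, 0.47437725]), 'torque': array([ 0.02367609, -0.00465376, -0.01707959]), 'grip_force': 0.0, 'opening': 0.09187057864831533}
```

View pics/top0.png

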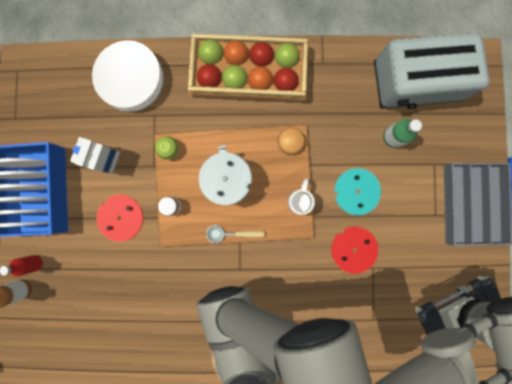

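View pics/scene0.png

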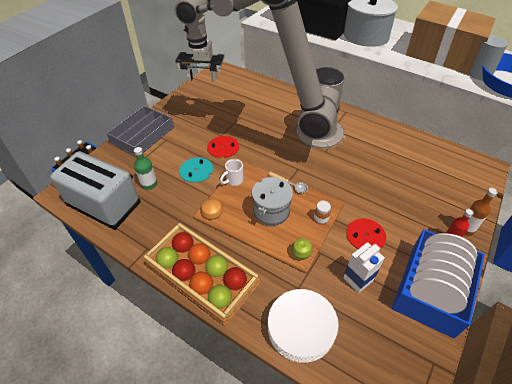

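Candidates in the top view are a red disc at (120,218), a teal disc at (358,191), a red disc at (355,249), and the steel lid on the pot at (225,177). The description says steel on the pot, so I pick that one. Next I check it in one close crop.

Run:
```python
from h import *
a=cv2.imread('pics/top0.png')[135:220,180:270]; b=cv2.imread('pics/scene0.png')[165:235,235:310]
a=cv2.resize(a,None,fx=6,fy=6,interpolation=cv2.INTER_CUBIC)
cv2.imwrite('pics/c0.png',a)
g=cv2.cvtColor(cv2.imread('pics/top0.png'),cv2.COLOR_BGR2GRAY)
m=(g<70).astype(np.uint8); m[:140]=0;m[212:]=0;m[:,:190]=0;m[:,260:]=0
n,l,s,c=cv2.connectedComponentsWithStats(m)
for i in range(1,n):
    if s[i,4]>3: print(s[i],c[i],ray("top",c[i],0.151))
print(ray("top",[[225,177],[222,150],[248,195]],0.135))
```

```text
[[5.27442159e-01 6.16557751e-02 1.35000000e-01]
 [6.00247202e-01 6.94190024e-02 1.35000000e-01]
 [4.78729598e-01 3.94948624e-04 1.35000000e-01]]
```

View pics/c0.png

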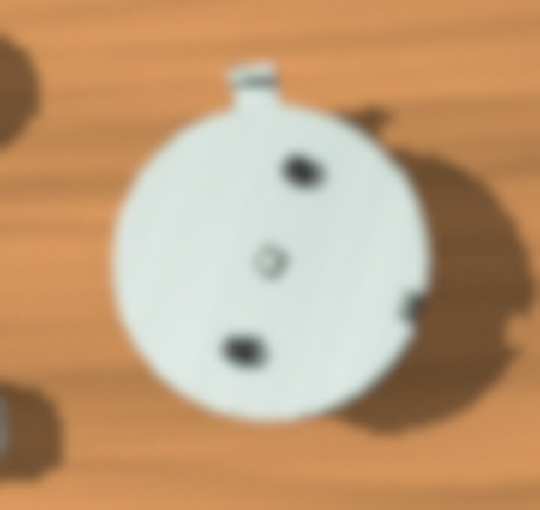

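The crop confirms the steel lid: knobs at crop (302,171) and (245,351), notch at (412,307), stem at (270,261), and the pin's ear and tab at (254,78). The lid needs about 100°+ of counter-clockwise turning.

```bash
cat >> h.py <<'E'
def pin_px(f):
    pass
def measure(im, zl=0.130, box=(135,220,180,270), show=True):
    """im RGB from top camera, zl = underside of the lid; returns centre, knob list, notch candidates"""
    y0,y1,x0,x1=box
    hsv=cv2.cvtColor(im,cv2.COLOR_RGB2HSV); g=hsv[...,2].astype(int)
    steel=((hsv[...,1]<60)&(g>120)).astype(np.uint8); k=np.zeros_like(steel); k[y0:y1,x0:x1]=1; steel*=k
    n,l,s,c=cv2.connectedComponentsWithStats(steel); i=1+np.argmax(s[1:,4])
    ct=max(cv2.findContours((l==i).astype(np.uint8),0,1)[0],key=len)
    hull=cv2.fillConvexPoly(np.zeros_like(steel),cv2.convexHull(ct),1)
    dark=((g<130)&(hull>0)).astype(np.uint8)
    n,l,s,c=cv2.connectedComponentsWithStats(dark)
    w=np.clip(170-g,0,None)*hull
    for j in range(1,n):
        if s[j,4]>2:
            ys,xs=np.where(cv2.dilate((l==j).astype(np.uint8),np.ones((3,3)))>0); ww=w[ys,xs]
            u=[(xs*ww).sum()/ww.sum(),(ys*ww).sum()/ww.sum()]
            print(s[j,4],np.round(u,2),'z+5',ray("top",u,zl+.005)[0].round(4),'knobmid',ray("top",u,zl+.013)[0].round(4))
    return ct
E
python3 - <<'E'
from h import *
im=cv2.imread('pics/top0.png')[:,:,::-1].copy()
ct=measure(im)
P=ray("top",ct.reshape(-1,2),.135)[:,:2]
for _ in range(5):
    A=np.c_[2*P,np.ones(len(P))]; s=np.linalg.lstsq(A,(P**2).sum(1),rcond=None)[0]; r=np.sqrt(s[2]+s[0]**2+s[1]**2)
    e=np.linalg.norm(P-s[:2],axis=1)-r; P=P[abs(e)<max(2*e.std(),.0015)]
c=s[:2]; print('centre',c,'r',r)
stem=ray("top",[[180+270/6,135+261/6]],.144); print('stem',stem)
for n,p,z in(('tab',(254,70),.138),('knobA',(302,171),.143),('knobB',(245,351),.143),('notch',(412,307),.13)):
    q=ray("top",[[180+p[0]/6-.4,135+p[1]/6-.4]],z)[0]; v=q[:2]-c; print(n,q.round(4),np.linalg.norm(v).round(4),np.degrees(np.arctan2(v[1],v[0])).round(1))
E
```

```text
17 [229.89 163.13] z+5 [0.5646 0.0484 0.135 ] knobmid [0.5638 0.0478 0.143 ]
13 [249.04 185.84] z+5 [ 0.5032 -0.0026  0.135 ] knobmid [ 0.5028 -0.0027  0.143 ]
17 [220.23 193.05] z+5 [0.4845 0.0746 0.135 ] knobmid [0.4843 0.0739 0.143 ]
6 [243.34 197.3 ] z+5 [0.4727 0.0129 0.135 ] knobmid [0.4725 0.0126 0.143 ]
centre [0.52429221 0.0618576 ] r 0.07022187260026597
stem [[0.52281595 0.06096433 0.144     ]]
tab [0.6099 0.0693 0.138 ] 0.086 5.0
knobA [0.5639 0.0477 0.143 ] 0.042 -19.7
knobB [0.4841 0.0734 0.143 ] 0.0418 164.0
notch [ 5.037e-01 -4.000e-04  1.300e-01] 0.0656 -108.3
```

Numbers: centre ≈ (0.524, 0.061), knob A at −18°, knob B at 162°, notch at −108° and pin at +5°, so the lid turns about +113°. The plan is to straddle the stem with the fingers part open (60 mm) and turn the tool about its axis. Each fingertip then pushes one knob.

```bash
python3 -m jog '[[[0.3,0.032,-0.023,0,0],[0.3,0.064,-0.046,0,0],[0.3,0.096,-0.07,0,0],[0.3,0.128,-0.093,0,0],[0.3,0.16,-0.117,0,0]]]' 10
python3 -m jog '[[[0.3,0.032,-0.023,0,0],[0.3,0.064,-0.046,0,0],[0.3,0.096,-0.07,0,0],[0.3,0.128,-0.093,0,0],[0.3,0.16,-0.117,0,0]]]'
python3 -m jog '[[[0.3,0.032,-0.023,0,0],[0.3,0.064,-0.046,0,0],[0.3,0.096,-0.07,0,0],[0.3,0.128,-0.093,0,0],[0.3,0.16,-0.117,0,0]]]'
```

```text
time: 0.52
tool_pos: [0.3121, -0.3063, 0.2344]
tool_rot: [-3.141, 0.0, 0.417]
contact_force: [1.1, 0.1, 0.9]
opening: 0.0631
grip_force: 0.0
time: 0.93
tool_pos: [0.411, -0.1343, 0.2347]
tool_rot: [3.142, 0.0, 0.418]
contact_force: [1.9, -0.2, 0.1]
opening: 0.0598
grip_force: 0.0
time: 1.35
tool_pos: [0.5098, 0.0377, 0.2344]
tool_rot: [-3.142, 0.001, 0.418]
contact_force: [0.7, -1.6, 1.2]
opening: 0.0598
grip_force: 0.0
```

```bash
python3 -m jog '[[[0.3,0.023,-0.016,0,0],[0.3,0.023,-0.016,0.02,0],[0.3,0.023,-0.016,0.04,0],[0.3,0.023,-0.016,0.06,0],[0.3,0.023,-0.016,0.06,0]]]'
python3 -c "
from h import *
snap('scene','s1.png');im=cv2.imread('pics/s1.png')[140:240,210:330];cv2.imwrite('pics/s1c.png',cv2.resize(im,None,fx=6,fy=6,interpolation=2)[:600])"
```

```text
time: 1.77
tool_pos: [0.5214, 0.06, 0.1707]
tool_rot: [-3.138, 0.007, 0.418]
contact_force: [-1.2, 0.7, 0.0]
opening: 0.0596
grip_force: 0.0
```

View pics/s1c.png

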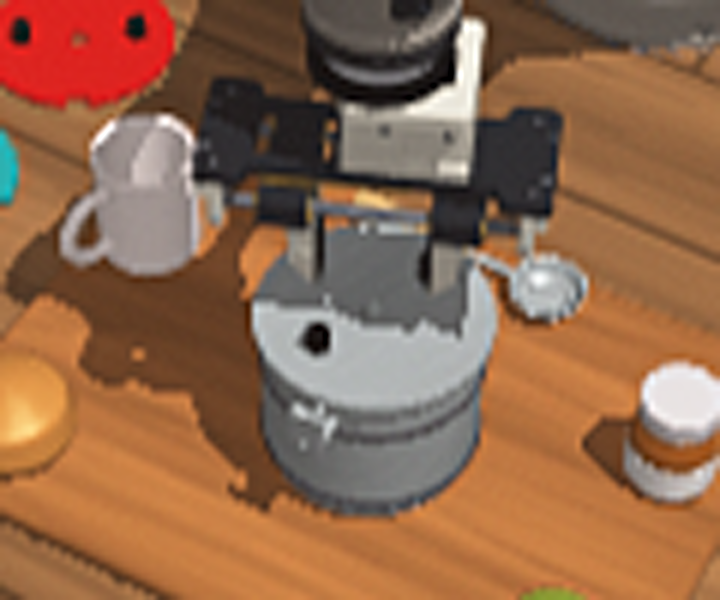

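The crop shows both fingertips above the lid on either side of the stem, with knob A free at crop (317,338). I lower to push height.

```bash
python3 -m jog '[[[0.3,0,0,0.008,0],[0.3,0,0,0.015,0],[0.3,0,0,0.022,0],[0.3,0,0,0.022,0],[0.3,0,0,0.022,0]]]'
```

```text
time: 2.23
tool_pos: [0.5238, 0.0596, 0.1526]
tool_rot: [-3.142, 0.0, 0.418]
contact_force: [-0.1, 0.5, 0.5]
opening: 0.0595
grip_force: 0.0
```

```bash
python3 -m jog '[[[0.3,0.001,-0.0015,0.003,-0.05],[0.3,0.001,-0.0015,0.003,-0.1],[0.3,0.001,-0.0015,0.003,-0.2],[0.3,0.001,-0.0015,0.003,-0.3],[0.3,0.001,-0.0015,0.003,-0.4]]]'
```

```text
time: 2.65
tool_pos: [0.5246, 0.0615, 0.1503]
tool_rot: [3.141, -0.001, 0.823]
contact_force: [0.8, 1.0, 0.4]
opening: 0.0595
grip_force: 0.8
```

```bash
python3 -m jog '[[[0.3,0,0,0,-0.06],[0.3,0,0,0,-0.12],[0.3,0,0,0,-0.18],[0.3,0,0,0,-0.24],[0.3,0,0,0,-0.3]]]'
python3 -m jog '[[[0.3,0,0,0,-0.07],[0.3,0,0,0,-0.14],[0.3,0,0,0,-0.21],[0.3,0,0,0,-0.28],[0.3,0,0,0,-0.35]]]'
```

```text
time: 3.07
tool_pos: [0.5248, 0.0615, 0.1504]
tool_rot: [3.14, -0.001, 1.12]
contact_force: [0.9, 0.6, -0.8]
opening: 0.0598
grip_force: 1.2
time: 3.48
tool_pos: [0.5249, 0.0616, 0.1504]
tool_rot: [3.14, -0.001, 1.471]
contact_force: [1.5, 1.5, -1.0]
opening: 0.0595
grip_force: 1.2
```

```bash
python3 -m jog '[[[0.3,0,0,0,-0.08],[0.3,0,0,0,-0.16],[0.3,0,0,0,-0.24],[0.3,0,0,0,-0.32],[0.3,0,0,0,-0.4]]]'
python3 -m jog '[[[0.3,0,0,0,-0.08],[0.3,0,0,0,-0.16],[0.3,0,0,0,-0.24],[0.3,0,0,0,-0.32],[0.3,0,0,0,-0.4]]]'
python3 -m jog '[[[0.3,0,0,0,-0.08],[0.3,0,0,0,-0.16],[0.3,0,0,0,-0.24],[0.3,0,0,0,-0.35],[0.3,0,0,0,-0.35]]]'
python3 -c "
from h import *
snap('top','t2.png');a=cv2.imread('pics/t2.png')[135:220,180:270];b=cv2.resize(snap('scene','s2.png')[165:250,235:325,::-1],None,fx=4,fy=4,interpolation=2);a=cv2.resize(a,None,fx=4,fy=4,interpolation=2);cv2.imwrite('pics/c2.png',np.hstack([a,b]))"
```

```text
time: 3.9
tool_pos: [0.525, 0.0617, 0.1504]
tool_rot: [3.139, 0.0, 1.871]
contact_force: [1.8, 1.8, -0.6]
opening: 0.0597
grip_force: 1.3
time: 4.32
tool_pos: [0.5249, 0.0618, 0.1504]
tool_rot: [3.14, 0.001, 2.271]
contact_force: [1.8, 1.9, -0.2]
opening: 0.0595
grip_force: 1.4
time: 4.73
tool_pos: [0.5246, 0.0615, 0.1503]
tool_rot: [3.141, 0.001, 2.622]
contact_force: [0.8, 0.2, -0.0]
opening: 0.0594
grip_force: 0.0
```

View pics/c2.png

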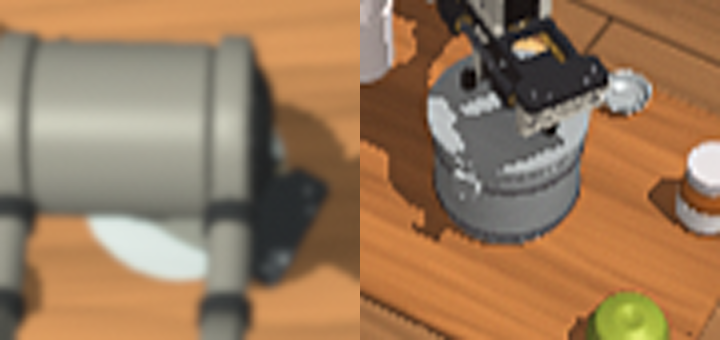

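The arm hides the lid from above. The scene view shows it turned, with its knobs at (470,77) and (550,130). I back off, lift, swing aside and measure.

```bash
python3 -m jog '[[[0.3,0,0,0,0.08],[0.3,0,0,-0.03,0.08],[0.3,0,0,-0.06,0.08],[0.3,0,0,-0.07,0.08],[0.3,0,0,-0.07,0.08]]]'
python3 -m jog '[[[0.3,-0.005,-0.03,0,0],[0.3,-0.01,-0.07,0,0],[0.3,-0.016,-0.11,0,0],[0.3,-0.022,-0.15,0,0],[0.3,-0.028,-0.19,0,0]]]'
python3 -m jog '[[[0.3,-0.005,-0.03,0,0],[0.3,-0.01,-0.06,0,0],[0.3,-0.01,-0.09,0,0],[0.3,-0.01,-0.09,0,0]]]'
python3 - <<'E'
from h import *
im=snap('top','t3.png'); cv2.imwrite('pics/c3.png',cv2.resize(im[135:220,180:270,::-1],None,fx=6,fy=6,interpolation=2))
measure(im)
E
```

```text
time: 5.25
tool_pos: [0.5257, 0.0613, 0.2227]
tool_rot: [3.138, 0.005, 2.535]
contact_force: [0.5, 1.7, 0.1]
opening: 0.0595
grip_force: 0.0
time: 5.67
tool_pos: [0.4375, -0.1118, 0.2183]
tool_rot: [-3.141, -0.002, 2.537]
contact_force: [1.2, -1.0, 0.3]
opening: 0.0596
grip_force: 0.0
time: 6.0
tool_pos: [0.3937, -0.1937, 0.2183]
tool_rot: [-3.14, -0.002, 2.532]
contact_force: [1.5, 0.3, -0.6]
opening: 0.0597
grip_force: 0.0
16 [209.73 177.17] z+5 [0.5274 0.1027 0.135 ] knobmid [0.5268 0.1017 0.143 ]
17 [241.03 179.04] z+5 [0.5216 0.0187 0.135 ] knobmid [0.5211 0.0184 0.143 ]
```

View pics/c3.png

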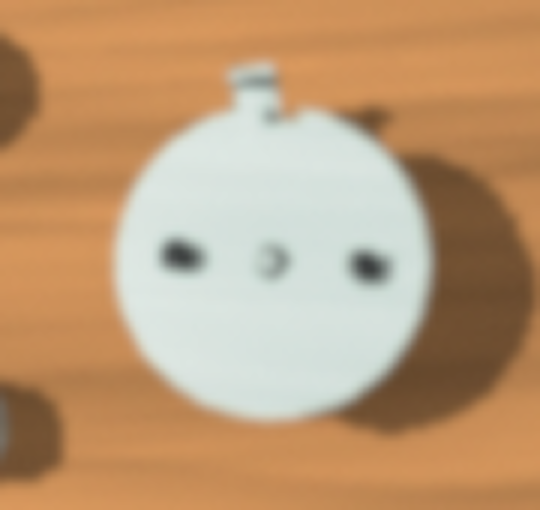

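The notch shows just right of the ear, at crop (285,112), with knobs at (182,256) and (369,267), so the notch sits near −4°. Next I refine the pin's direction from the tab's centroid.

Run:
```python
from h import *
c=np.array([.524,.0607])
for f in('top0','t3'):
    im=cv2.resize(cv2.imread(f'pics/{f}.png')[140:160,205:240],None,fx=8,fy=8,interpolation=cv2.INTER_CUBIC)
    h=cv2.cvtColor(im,cv2.COLOR_BGR2HSV); ys,xs=np.where(h[...,1]<75)
    uv=np.c_[205+(xs+.5)/8-.5,140+(ys+.5)/8-.5]
    P=ray('top',uv,.136)[:,:2]-c; r=np.linalg.norm(P,axis=1)
    for a,b in((.077,.083),(.083,.092),(.077,.095)):
        k=(r>a)&(r<b)&(abs(P[:,1])<.035); an=np.degrees(np.arctan2(P[k,1],P[k,0])); y=P[k,1]; print(f,a,k.sum(),np.median(an).round(2),an.mean().round(2),np.ptp(y))
q=ray('scene',[[0,0]],.1); 
pr=proj('scene',[[c[0]+.085*np.cos(t),c[1]+.085*np.sin(t),.138] for t in np.radians([2,5,8])]); print(pr)
```

```text
top0 0.077 1086 6.46 6.45 0.021518320966762768
top0 0.083 1191 6.67 6.7 0.021202289852696045
top0 0.077 2277 6.56 6.58 0.022520502790876536
t3 0.077 1091 6.46 6.46 0.021518320966762768
t3 0.083 1191 6.67 6.72 0.02120192251368496
t3 0.077 2282 6.57 6.59 0.022521438702093145
[[258.99498126 207.26532671]
 [260.17531077 207.78161605]
 [261.39118556 208.24957889]]
```

Pin at about 6.5° (tab width measures 21 mm against 20 mm stated) and notch at −3.9°, so about +10.3° is left. I go back and push slowly to tool yaw ≈ 2.80.

```bash
python3 -m jog '[[[0.3,0.004,0.03,0,0],[0.3,0.008,0.06,0,0],[0.3,0.012,0.09,0,0],[0.3,0.016,0.12,0,0],[0.3,0.02,0.15,0,0]]]'
python3 -m jog '[[[0.3,0.005,0.04,0,0],[0.3,0.01,0.08,0,0],[0.3,0.015,0.12,0,0],[0.3,0.019,0.134,0,0],[0.3,0.019,0.134,0,0]]]'
```

```text
time: 6.47
tool_pos: [0.4653, -0.0533, 0.2187]
tool_rot: [-3.141, -0.002, 2.537]
contact_force: [-1.0, -0.2, 0.2]
opening: 0.0599
grip_force: 0.0
time: 6.88
tool_pos: [0.5258, 0.0698, 0.2182]
tool_rot: [-3.142, -0.002, 2.542]
contact_force: [-0.2, -0.3, 0.1]
opening: 0.0599
grip_force: 0.0
```

```bash
python3 -m jog '[[[0.3,0,0,0.015,0],[0.3,0,0,0.03,0],[0.3,0,0,0.03,0],[0.3,0,0,0.03,0]]]'
```

```text
time: 7.22
tool_pos: [0.5246, 0.0652, 0.1888]
tool_rot: [-3.14, -0.002, 2.537]
contact_force: [0.2, -0.0, 0.5]
opening: 0.06
grip_force: 0.0
```

```bash
python3 -m jog '[[[0.3,-0.002,-0.003,0,0],[0.3,-0.002,-0.003,0.015,0],[0.3,-0.002,-0.003,0.03,0],[0.3,-0.002,-0.003,0.038,0],[0.3,-0.002,-0.003,0.038,0]]]'
python3 -m jog '[[[0.3,0,0,0,-0.02],[0.3,0,0,0,-0.05],[0.3,0,0,0,-0.08],[0.3,0,0,0,-0.11],[0.3,0,0,0,-0.13]]]'
python3 -m jog '[[[0.3,0,0,0,-0.03],[0.3,0,0,0,-0.06],[0.3,0,0,0,-0.09],[0.3,0,0,0,-0.11],[0.3,0,0,0,-0.13]]]'
```

```text
time: 7.63
tool_pos: [0.5248, 0.0613, 0.1508]
tool_rot: [-3.14, -0.002, 2.537]
contact_force: [-0.4, -0.0, -1.4]
opening: 0.0596
grip_force: 0.0
time: 8.05
tool_pos: [0.5254, 0.0618, 0.1527]
tool_rot: [3.141, -0.0, 2.67]
contact_force: [-3.1, 0.5, 0.7]
opening: 0.0596
grip_force: 1.6
time: 8.47
tool_pos: [0.5258, 0.0621, 0.1525]
tool_rot: [3.141, 0.001, 2.799]
contact_force: [-2.4, 3.4, 3.1]
opening: 0.0597
grip_force: 2.6
```

Now I back off, lift, swing aside and measure again.

```bash
python3 -m jog '[[[0.3,0,0,0,0.08],[0.3,0,0,-0.03,0.08],[0.3,0,0,-0.06,0.08],[0.3,0,0,-0.07,0.08],[0.3,0,0,-0.07,0.08]]]'
python3 -m jog '[[[0.3,0.014,-0.03,0,0],[0.3,0.028,-0.06,0,0],[0.3,0.032,-0.09,0,0],[0.3,0.036,-0.12,0,0],[0.3,0.036,-0.15,0,0]]]'
python3 -m jog '[[[0.3,0.0,-0.03,0,0],[0.3,0,-0.06,0,0],[0.3,0,-0.1,0,0],[0.3,0,-0.12,0,0],[0.3,0,-0.12,0,0]]]'
python3 - <<'E'
from h import *
im=snap('top','t4.png'); cv2.imwrite('pics/c4.png',cv2.resize(im[135:220,180:270,::-1],None,fx=6,fy=6,interpolation=2))
measure(im)
E
```

```text
time: 8.88
tool_pos: [0.5275, 0.0614, 0.2249]
tool_rot: [3.139, 0.007, 2.718]
contact_force: [0.5, 0.3, 0.5]
opening: 0.0593
grip_force: 0.0
time: 9.3
tool_pos: [0.4292, -0.0608, 0.2206]
tool_rot: [-3.141, -0.002, 2.719]
contact_force: [0.2, 0.1, -0.7]
opening: 0.06
grip_force: 0.0
time: 9.72
tool_pos: [0.38, -0.1726, 0.2206]
tool_rot: [-3.14, -0.001, 2.714]
contact_force: [0.2, -0.1, -0.4]
opening: 0.0598
grip_force: 0.0
17 [240.77 176.2 ] z+5 [0.5292 0.0194 0.135 ] knobmid [0.5286 0.0191 0.143 ]
18 [209.62 179.32] z+5 [0.5216 0.103  0.135 ] knobmid [0.5211 0.1021 0.143 ]
```

View pics/c4.png

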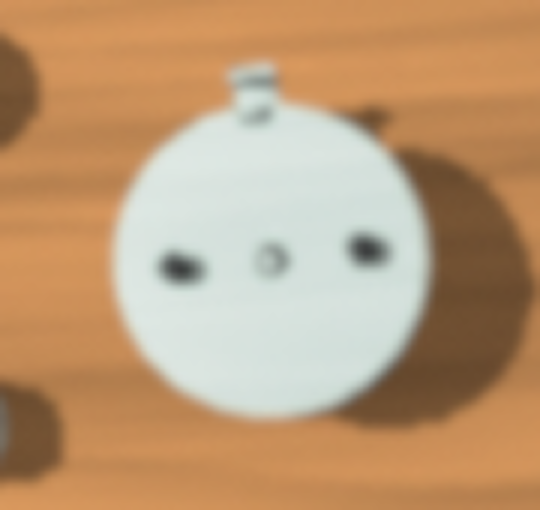

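The knob line is at 95.2°, so the notch is at 5.2° against the pin at about 6.5°. That is about 1.5 mm at the pin, inside the 3 mm tolerance. The crop shows the notch at (256,115), centred under the ear at (255,85). I return above the lid, with the fingers turned away from the knobs.

```bash
python3 -m jog '[[[0.3,-0.004,0.03,0,0],[0.3,-0.008,0.06,0,0],[0.3,-0.012,0.09,0,0],[0.3,-0.016,0.12,0,0],[0.3,-0.02,0.15,0,0]]]'
python3 -m jog '[[[0.3,-0.004,0.03,0,0.1],[0.3,-0.008,0.06,0,0.2],[0.3,-0.012,0.09,0,0.3],[0.3,-0.014,0.12,0,0.4],[0.3,-0.014,0.123,0,0.4]]]'
python3 -m jog '[[[0.3,0,0,0.015,0],[0.3,0,0,0.03,0],[0.3,0,0,0.03,0],[0.3,0,0,0.03,0]]]'
```

```text
time: 10.18
tool_pos: [0.462, -0.0387, 0.2209]
tool_rot: [-3.141, -0.001, 2.719]
contact_force: [0.1, -0.8, 0.2]
opening: 0.0594
grip_force: 0.0
time: 10.6
tool_pos: [0.5261, 0.0702, 0.2205]
tool_rot: [3.141, -0.001, 2.317]
contact_force: [-0.8, 0.5, 0.6]
opening: 0.0598
grip_force: 0.0
time: 10.93
tool_pos: [0.5241, 0.0657, 0.1908]
tool_rot: [-3.14, -0.002, 2.319]
contact_force: [-0.6, 0.3, 1.0]
opening: 0.0596
grip_force: 0.0
```

```bash
python3 -m jog '[[[0.3,-0.003,-0.003,0.005,0],[0.3,-0.003,-0.003,0.02,0],[0.3,-0.003,-0.003,0.035,0],[0.3,-0.003,-0.003,0.042,0],[0.3,-0.003,-0.003,0.042,0]]]'
python3 -m jog '[[[0.3,0,0,0.001,0],[0.3,0,0,0.002,0],[0.3,0,0,0.003,0],[0.3,0,0,0.004,0],[0.3,0,0,0.005,0]]]'
python3 -m jog '[[[0.3,0,0,0.001,0],[0.3,0,0,0.002,0],[0.3,0,0,0.003,0],[0.3,0,0,0.003,0]]]'
```

```text
time: 11.35
tool_pos: [0.5241, 0.0607, 0.1487]
tool_rot: [-3.14, -0.001, 2.318]
contact_force: [0.1, -0.7, 0.9]
opening: 0.0597
grip_force: 0.0
time: 11.77
tool_pos: [0.525, 0.061, 0.1451]
tool_rot: [3.141, 0.001, 2.318]
contact_force: [0.0, 0.2, 0.5]
opening: 0.0594
grip_force: 0.0
time: 12.1
tool_pos: [0.5249, 0.061, 0.1419]
tool_rot: [3.141, 0.0, 2.318]
contact_force: [-1.0, 0.2, 3.5]
opening: 0.0595
grip_force: 1.3
```

Contact is at lid height (tip about 0.134). I keep pressing gently.

```bash
python3 -m jog '[[[0.3,0,0,0.001,0],[0.3,0,0,0.002,0],[0.3,0,0,0.002,0]]]'
python3 -m jog '[[[0.3,0,0,0.001,0],[0.3,0,0,0.002,0],[0.3,0,0,0.002,0]]]'
```

```text
time: 12.35
tool_pos: [0.525, 0.061, 0.14]
tool_rot: [3.141, 0.0, 2.318]
contact_force: [-0.9, -0.6, 3.5]
opening: 0.0597
grip_force: 1.7
time: 12.6
tool_pos: [0.525, 0.061, 0.1379]
tool_rot: [3.141, 0.0, 2.318]
contact_force: [-0.4, -0.2, 4.0]
opening: 0.0595
grip_force: 1.7
```

The lid passed the pin's tip (over 2 mm down at only 4 N), so the pin is in the notch. I press on to home.

```bash
python3 -m jog '[[[0.3,0,0,0.001,0],[0.3,0,0,0.002,0],[0.3,0,0,0.003,0],[0.3,0,0,0.003,0]]]'
python3 -m jog '[[[0.3,0,0,0.001,0],[0.3,0,0,0.001,0],[0.3,0,0,0.001,0]]]'
```

```text
time: 12.93
tool_pos: [0.525, 0.061, 0.1352]
tool_rot: [3.141, 0.001, 2.318]
contact_force: [-2.2, 0.4, 7.8]
opening: 0.0598
grip_force: 3.9
time: 13.18
tool_pos: [0.525, 0.061, 0.1352]
tool_rot: [3.141, 0.001, 2.318]
contact_force: [-4.5, 0.9, 15.0]
opening: 0.0596
grip_force: 7.3
```

A hard stop at TCP 0.1352 matches the expected 0.135. One more light press, then lift off, swing aside and check.

```bash
python3 -m jog '[[[0.3,0,0,0.001,0],[0.3,0,0,0.001,0],[0.3,0,0,0.001,0]]]'
python3 -m jog '[[[0.3,0,0,-0.02,0],[0.3,0,0,-0.05,0],[0.3,0,0,-0.08,0],[0.3,0,0,-0.09,0],[0.3,0,0,-0.09,0]]]'
python3 -m jog '[[[0.3,-0.01,-0.03,0,0],[0.3,-0.02,-0.06,0,0],[0.3,-0.03,-0.09,0,0],[0.3,-0.04,-0.12,0,0],[0.3,-0.05,-0.15,0,0]]]'
python3 -m jog '[[[0.3,-0.01,-0.03,0,0],[0.3,-0.02,-0.06,0,0],[0.3,-0.03,-0.09,0,0],[0.3,-0.04,-0.12,0,0],[0.3,-0.04,-0.12,0,0]]]'
python3 - <<'E'
from h import *
im=snap('top','t5.png'); measure(im,.122); s=snap('scene','s5.png')
f=lambda a:cv2.resize(a[:,:,::-1],None,fx=4,fy=4,interpolation=2)
cv2.imwrite('pics/c5.png',np.hstack([f(im[135:225,180:275]),f(s[160:250,230:325])]))
E
```

```text
time: 13.43
tool_pos: [0.525, 0.061, 0.1351]
tool_rot: [3.14, 0.002, 2.318]
contact_force: [-6.1, -0.4, 22.6]
opening: 0.0598
grip_force: 11.0
time: 13.85
tool_pos: [0.5261, 0.061, 0.2251]
tool_rot: [3.138, 0.004, 2.318]
contact_force: [0.3, -0.5, -0.8]
opening: 0.0598
grip_force: 0.0
time: 14.27
tool_pos: [0.447, -0.0783, 0.2207]
tool_rot: [-3.14, -0.003, 2.318]
contact_force: [0.3, -0.9, 0.0]
opening: 0.0596
grip_force: 0.0
time: 14.68
tool_pos: [0.3852, -0.1917, 0.2209]
tool_rot: [-3.139, -0.002, 2.314]
contact_force: [0.6, -0.3, -0.7]
opening: 0.0599
grip_force: 0.0
17 [240.93 176.35] z+5 [0.5294 0.0193 0.127 ] knobmid [0.5288 0.0189 0.135 ]
18 [209.83 179.45] z+5 [0.5217 0.1033 0.127 ] knobmid [0.5212 0.1024 0.135 ]
3 [238.09 201.3 ] z+5 [0.4622 0.0274 0.127 ] knobmid [0.4621 0.027  0.135 ]
```

View pics/c5.png

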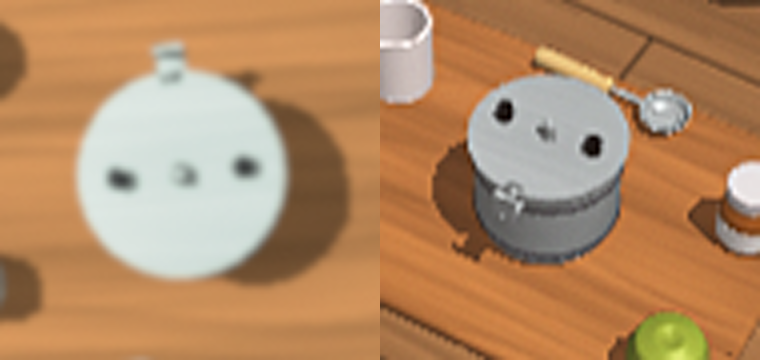

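The lid lies flat on the rim with the notch at the ear, at (170,75) on the left and (510,200) on the right. The knobs haven't shifted and the neighbouring things are in place. I hand in.

```bash
python3 -c "
from cell import robot
print(robot.hand_in())"
```

```text
the job is handed in; nothing more can be done
None
```

The lid was turned until its notch was over the pin, then pressed fully home onto the rim, and the job is handed in at about 15 s; no verdict was returned.

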